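Tuck the batch marker under the order holder's arm

TASK

The next dough is the green batch. Take the green marker by its fin and slide it nose first, level and straight, under the turned-up lip of the weighted arm on the order holder, until the arm's bar rests on the marker's white band and the marker lies flat on the pile of cards with its fin out in the open; then let go. Leave the red and the yellow marker where they lie.

Things in the scene. Friction and masses are not known exactly. Their poses are not given: they have to be found in the camera images.
- green_grip (a point): Green loose plastic marker: plate 150 x 80 x 6 mm, upright lengthwise fin on its centreline (40 long, 12 thick, top 50 above underside). Point: pinching place in the fin, 32 above the underside. x runs lengthwise from fin to nose, z up; pinch along y. Nose edge 125 ahead of the point, rear edge 25 behind; white band across the plate 60 to 100 ahead. 0.11 kg.
- seat (a point): Top of the card pile (24 mm over the bench) right under the bar of the fixed order holder's weighted arm (2.5 N). x: from the open end to the hinge, z up. Polished arm, slides easily. Base 210 x 130, from 100 before to 110 beyond. Bar 60 long, along y; lip before it slopes up to 23 over the pile, 40 before the point: a nose pushed along x lifts the arm (hinge 100 beyond, 26 up). Nothing stands over 45 above the pile; no side walls.
- red_grip (a point): Red loose plastic marker: plate 150 x 80 x 6 mm, upright lengthwise fin on its centreline (40 long, 12 thick, top 50 above underside). Point: pinching place in the fin, 32 above the underside. x runs lengthwise from fin to nose, z up; pinch along y. Nose edge 125 ahead of the point, rear edge 25 behind; white band across the plate 60 to 100 ahead. To be left alone.
- yellow_grip (a point): Yellow loose plastic marker: plate 150 x 80 x 6 mm, upright lengthwise fin on its centreline (40 long, 12 thick, top 50 above underside). Point: pinching place in the fin, 32 above the underside. x runs lengthwise from fin to nose, z up; pinch along y. Nose edge 125 ahead of the point, rear edge 25 behind; white band across the plate 60 to 100 ahead. To be left alone.

How it is judged:
By the outcome, as a careful person would: the job done as asked, in the order asked, and still so for the second after the job is handed in, with the robot touching nothing.
It also fails if it takes over 38 s, if anything falls off the work surface, if the arm or the gripper's body presses on something with over 40 N, if the wrist force passes 120 N, or if a joint passes its speed limit or range.

ROBOT

A 7-joint arm with a two-finger parallel gripper is mounted at the origin on the work surface. World frame = base frame: x ahead of the robot, y to its left, z up, the work surface at z = 0. Lengths are in m, angles in rad, forces in N, time in s.
With the tool pointing down it reaches from about 0.425 to 1.025 m from the base axis. Payload 9.4 kg.
Tool frame: the origin (TCP) lies at the very end of the fingers, on their centre line; the grasp point (between the pads) lies 19 mm behind it; z points along the fingers, y is the line along which they close (so a half turn about z gives the same grasp; the last joint's range is limited). The gripper opens to 93 mm and grips with 3 to 60 N. Pads are 15 mm wide; open, the fingers measure 128 mm over their backs; the gripper's body (75 mm by 188 mm) begins 65 mm behind the grasp point.
Start: joints at [-1.386, 0.599, -0.003, 1.599, 0.002, 0.943, -0.08], TCP at [0.188, 0.7, 0.219] pointing down, gripper open.
Joint ranges: [-2.57, 2.57], [-0.35, 1.97], [-1.29, 1.29], [0.11, 2.56], [-1.05, 4.19], [0.11, 1.86], [-2.63, 2.63]. Speed limits (rad/s): [2.22, 2.22, 3.01, 3.01, 3.14, 3.14, 3.14].

INTERFACE

Orientations are given as a unit quaternion [x, y, z, w].
In Python, from workcell import get_state, capture, hand_in gives the robot as it stands. The module is installed in compiled form; this text tells all that it offers.
- The arm moves only by the tool servo_tool, never from a script. Its arguments are lists of equal length, an entry for each row: "dp": the shift along the tool's x, y, z in cm, a list of three; "rot": the turn, a rotation vector about the tool's x, y, z in rad, a list of three. In form: {"dp": [[x, y, z], ...], "rot": [[wx, wy, wz], ...]}. A call has 1 to 8 rows; each row shifts and turns the commanded pose from where the row before left it, along the tool's axes as they then stand; what a row does not reach is not made up. A row lasts 1/10 s, in which the tool goes at most 50 mm and 8.59 degrees, less where a joint would pass 70% of its speed; a pose out of reach is approached as far as the arm can. A call is refused whole if a number of a shift passes 5 or a number of a turn 0.15, either way. A call with a gripper value outside its range is refused whole. "hand" is the closure, from 0 (fully open) to 1 (shut), set as the call begins (left out, the last holds). The fingers move at their own pace and stop on an object; "force" is the grip in N (left out, the last holds). Time passes only in rows, so rows that do not move let the fingers close. It gives the time, the measured TCP pose, the force, the opening and the grip force at its end, in the units of the state.
- get_state(): the state, without advancing time (a new reading comes with each control period).
- capture(name): name is "scene" or "top" or "wrist"; returns a dict with "color" (480x640x3 uint8, red, green, blue), "range_z" (480x640 float32, m along the optical axis (not along the pixel's ray), 0 where there is no reading), "K" (3x3 intrinsics, pixels), "dist" ([k1, k2, p1, p2, k3] as OpenCV has them; the pictures are not rectified), "R" (3x3) and "t" (3): a world point X has camera coordinates R X + t. Camera axes: x right, y down, z forward; pixel columns grow to the right and rows downward; lengths in m; the calibration is good to about 2 mm. A picture is of the moment at which its call begins.
- hand_in(): hands the job in; it is judged then, once.
The state is a dict: "time_s": time; "q": joint angles; "dq": joint speeds; "tau": joint torques, N m; "position": TCP position; "ee_rot": TCP orientation; "wrist_force": force on the tool from outside, world axes, zero at the start; "ft_torque": the same for the moment, N m; "gripper_width": opening from 0.0 (shut) to 1.0 (fully open); "grip_force": force on a finger pad.
Only numpy, scipy, OpenCV 4.12 (cv2) and the standard library are available. Lean on these libraries where they do the work, as an engineer would, in place of code of your own. Each camera call takes 0.05 s, during which the arm holds its last target. There are 200 camera calls.

## Working session

There is one attempt and no reset: what is moved stays moved. The work goes in short steps, Python scripts to look and compute and a tool call to move; the robot and the scene stay as the last step left them, time stands still between calls to the robot, and variables do not carry over. Pictures are saved under pics/ and viewed, at most 10 in all, crops included, and the job is handed in when it is done.

Besides the shell and the picture viewer there is one more tool, called after "Request:" by a JSON object that holds its "op" and its "data", one argument or row to a line. servo_tool: Moves the arm, as the interface text tells. Its arguments: {"type":"object","properties":{"dp":{"type":"array"},"rot":{"type":"array"},"hand":{"type":"number"},"force":{"type":"number"}},"required":["dp","rot"]}

```bash
mkdir -p pics
cat > h.py <<'E'
import numpy as np, cv2
from workcell import get_state, capture, hand_in
def world(c,uv=None):
    "world points of all pixels (480x640x3)"
    h,w=c["range_z"].shape
    g=np.stack(np.meshgrid(np.arange(w),np.arange(h)),-1).reshape(-1,1,2).astype(np.float64)
    n=cv2.undistortPoints(g,np.array(c["K"]),np.array(c["dist"])).reshape(h,w,2)
    z=c["range_z"][...,None]
    P=np.concatenate([n*z,z],-1)
    return (P-np.array(c["t"]))@np.array(c["R"])
def save(c,n): cv2.imwrite("pics/"+n,c["color"][...,::-1])
E
python3 - <<'E'
from h import *
t=capture("top");s=capture("scene")
import pickle;pickle.dump((t,s),open("c0.pkl","wb"))
cv2.imwrite("pics/a.png",cv2.resize(np.vstack([t["color"],s["color"]]),(400,600))[...,::-1]) if 0 else None
save(t,"top0.png");save(s,"scene0.png")
for c in(t,s):print(-np.array(c["R"]).T@c["t"])
W=world(t);hsv=cv2.cvtColor(t["color"],cv2.COLOR_RGB2HSV)
for n,lo,hi in(("g",40,85),("y",20,35),("r",0,8)):
    m=((hsv[...,0]>=lo)&(hsv[...,0]<=hi)&(hsv[...,1]>110)&(hsv[...,2]>50)).astype(np.uint8)
    k,l,st,ce=cv2.connectedComponentsWithStats(m)
    for i in range(1,k):
        if st[i,4]>60:print(n,st[i],ce[i].round(),np.median(W[l==i],0).round(3))
E
```

```text
[ 0.38211285 -0.07080212  1.24084953]
[ 1.09268417 -0.17289467  0.94002967]
g [437 206  32  14 209] [453. 212.] [ 0.647 -0.357  0.004]
g [445 233  35  40 931] [462. 252.] [ 0.557 -0.375  0.005]
y [332 201  34  20 325] [349. 211.] [ 0.651 -0.119  0.004]
y [ 312  227   45   45 1249] [334. 249.] [ 0.56  -0.084  0.005]
r [376 231  34  20 309] [392. 240.] [ 0.582 -0.217  0.004]
r [ 387  257   45   46 1237] [409. 279.] [ 0.493 -0.253  0.005]
```

View pics/top0.png

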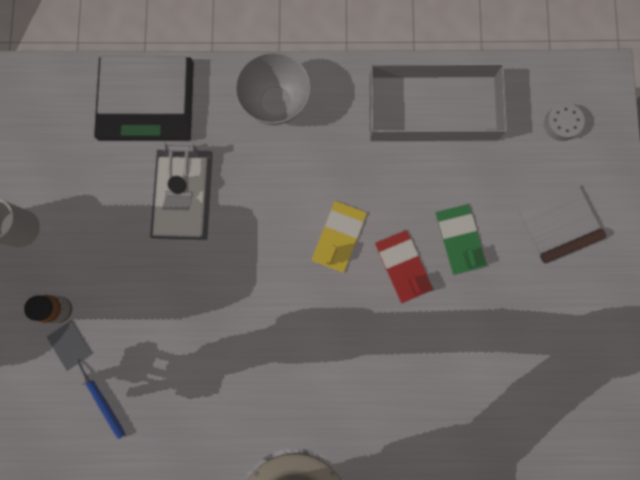

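View pics/scene0.png

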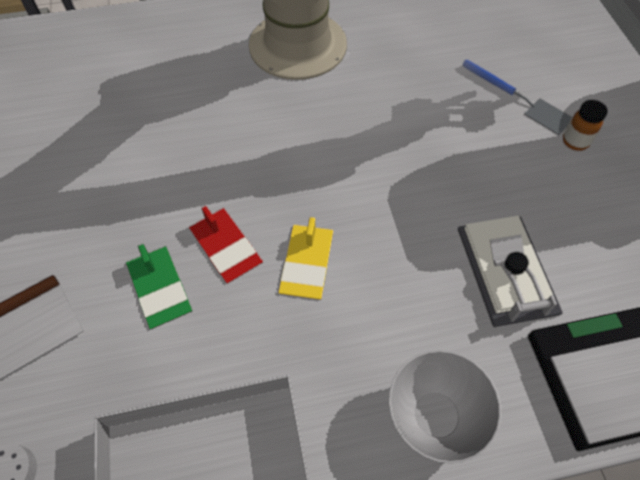

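The pictures show the green marker in the top view at (462,240), fin at the lower end near (473,258) and nose up. The order holder is at (181,195), open end at row 240, hinge at row 150 and bar near (178,200). Next I measure the markers and the holder.

Run:
```python
from h import *
import pickle
t,s=pickle.load(open("c0.pkl","rb"))
st=get_state();print(st["position"],st["ee_rot"],st["q"],st["time_s"],st["wrist_force"])
for nm,c in(("top",t),("scene",s)):
    W=world(c);hsv=cv2.cvtColor(c["color"],cv2.COLOR_RGB2HSV)
    for n,lo,hi in(("g",40,85),("y",20,35),("r",0,8)):
        m=(hsv[...,0]>=lo)&(hsv[...,0]<=hi)&(hsv[...,1]>110)&(hsv[...,2]>40)&(W[...,0]>.4)&(W[...,0]<.72)&(W[...,1]<0)&(W[...,1]>-.45)
        pl=W[m&(W[...,2]<.012)]; f=W[m&(W[...,2]>.04)]
        r=cv2.minAreaRect(pl[:,:2].astype(np.float32)*1000)
        print(nm,n,"plate",np.round(r[0]),np.round(r[1]),round(r[2],1),"finTop",f.mean(0).round(4),len(f))
        fr=cv2.minAreaRect(f[:,:2].astype(np.float32)*1000);print("   fin",np.round(fr[0]),np.round(fr[1]),round(fr[2],1))
    # holder
    B=(W[...,0]>.55)&(W[...,0]<.85)&(W[...,1]>.14)&(W[...,1]<.36)&(c["range_z"]>0)
    Z=W[...,2]
    for a,b in((.006,.02),(.02,.028),(.006,.2),(.05,.2)):
        m=B&(Z>a)&(Z<b)
        k,l,ss,ce=cv2.connectedComponentsWithStats(m.astype(np.uint8))
        i=1+ss[1:,4].argmax();p=W[l==i]
        r=cv2.minAreaRect(p[:,:2].astype(np.float32)*1000)
        print(nm,"holder z",a,b,np.round(r[0]),np.round(r[1]),round(r[2],1),len(p),np.median(p,0).round(3))
c=t["color"][130:260,130:240];d=s["color"][200:340,440:580]
cv2.imwrite("pics/hold.png",np.hstack([cv2.resize(c,(400,472)),cv2.resize(d,(400,472))])[...,::-1])
```

```text
[0.18754365 0.6998817  0.21783893] [ 1.30489767e-01  9.91449411e-01 -6.96493725e-04 -3.13952028e-05] [-1.38568204  0.60006539 -0.00256593  1.60002869  0.00180269  0.94289526
 -0.07979036] 0.1 [-0.78005032 -0.34389688 -1.11552607]
top g plate [ 586. -372.] [142.  75.] 14.3 finTop [ 0.5367 -0.3837  0.0477] 100
   fin [ 537. -384.] [39. 12.] 11.8
top y plate [593. -96.] [ 79. 150.] 68.7 finTop [ 0.544  -0.0779  0.0483] 98
   fin [545. -78.] [12. 39.] 68.5
top r plate [ 524. -242.] [147.  79.] 22.9 finTop [ 0.4771 -0.2608  0.0475] 108
   fin [ 477. -261.] [40. 13.] 23.1
top holder z 0.006 0.02 [691. 268.] [133. 212.] 88.7 1130 [0.687 0.217 0.012]
top holder z 0.02 0.028 [681. 269.] [112. 185.] 87.8 2244 [0.65  0.261 0.023]
top holder z 0.006 0.2 [691. 268.] [133. 212.] 88.7 5242 [0.687 0.262 0.023]
top holder z 0.05 0.2 [758. 265.] [71. 74.] 89.1 334 [0.781 0.261 0.054]
scene g plate [ 590. -377.] [150.  77.] 14.3 finTop [ 0.5452 -0.3872  0.0486] 124
   fin [ 543. -388.] [39. 12.] 14.1
scene y plate [584. -95.] [ 80. 176.] 69.0 finTop [ 0.5527 -0.0824  0.048 ] 129
   fin [550. -82.] [12. 39.] 68.6
scene r plate [ 528. -246.] [151.  79.] 22.7 finTop [ 0.4853 -0.2641  0.0483] 123
   fin [ 484. -264.] [40. 12.] 23.1
scene holder z 0.006 0.02 [695. 263.] [132. 210.] 88.7 1747 [0.75  0.211 0.011]
scene holder z 0.02 0.028 [685. 263.] [110. 182.] 88.4 2901 [0.679 0.243 0.023]
scene holder z 0.006 0.2 [695. 263.] [132. 210.] 88.7 7117 [0.712 0.249 0.023]
scene holder z 0.05 0.2 [764. 262.] [70. 70.] 87.5 572 [0.786 0.262 0.054]
```

View pics/hold.png

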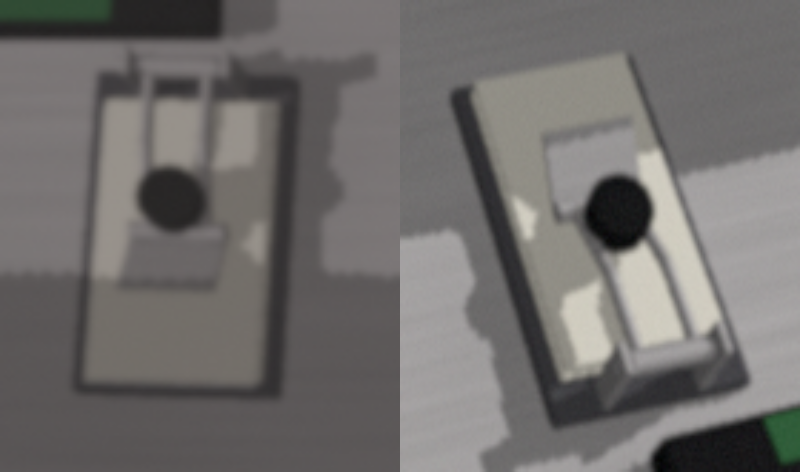

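The holder measurements agree: base 212x133, yaw about -1.3°, seat about (0.688, 0.266). The green fin is at about (0.54, -0.386), yaw 14.2°. Moving off now.

Request:
{"op": "servo_tool", "data": {
  "dp": [
    [-3.7,-3.3,0],
    [-3.4,-3.7,0],
    [-2.9,-4.1,0],
    [-2.3,-4.5,0],
    [-1.9,-4.6,0],
    [-1.9,-4.6,0],
    [-1.9,-4.6,0],
    [-1.9,-4.6,0]
  ],
  "rot": [
    [0,0,-0.13],
    [0,0,-0.13],
    [0,0,-0.13],
    [0,0,-0.12],
    [0,0,0],
    [0,0,0],
    [0,0,0],
    [0,0,0]
  ],
  "hand": 0
}}

```text
time_s: 0.9
position: [0.4203, 0.3742, 0.2185]
ee_rot: [-0.124, 0.992, -0.0, -0.0]
wrist_force: [1.1, 0.2, 0.5]
gripper_width: 1.002
grip_force: 0.0
```

Request:
{"op": "servo_tool", "data": {
  "dp": [
    [0.4,-4.8,0],
    [0.4,-4.8,0],
    [0.4,-4.8,0],
    [0.4,-4.8,0],
    [0.4,-4.8,0],
    [0.4,-4.8,0],
    [0.4,-4.8,0],
    [0.4,-4.8,0]
  ],
  "rot": [
    [0,0,0],
    [0,0,0],
    [0,0,0],
    [0,0,0],
    [0,0,0],
    [0,0,0],
    [0,0,0],
    [0,0,0]
  ]
}}

```text
time_s: 1.7
position: [0.4827, -0.006, 0.2187]
ee_rot: [-0.124, 0.992, -0.0, 0.0]
wrist_force: [0.8, 1.1, 0.2]
gripper_width: 1.001
grip_force: 0.0
```

Request:
{"op": "servo_tool", "data": {
  "dp": [
    [0.5,-4.8,0],
    [0.5,-4.8,0],
    [0.5,-4.8,0],
    [0.5,-4.8,0],
    [0.5,-4.8,0],
    [0.5,-4.8,0],
    [0.5,-4.8,0],
    [0.5,-4.5,0]
  ],
  "rot": [
    [0,0,0],
    [0,0,0],
    [0,0,0],
    [0,0,0],
    [0,0,0],
    [0,0,0],
    [0,0,0],
    [0,0,0]
  ]
}}

```text
time_s: 2.5
position: [0.5374, -0.3854, 0.2183]
ee_rot: [-0.124, 0.992, 0.0, -0.0]
wrist_force: [0.3, -0.6, -0.0]
gripper_width: 0.998
grip_force: 0.0
```

Request:
{"op": "servo_tool", "data": {
  "dp": [
    [0,0,0],
    [0,0,0]
  ],
  "rot": [
    [0,0,0],
    [0,0,0]
  ]
}}

```text
time_s: 2.7
position: [0.5369, -0.3838, 0.2178]
ee_rot: [-0.123, 0.992, 0.0, -0.0]
wrist_force: [0.7, -0.0, -0.6]
gripper_width: 1.005
grip_force: 0.0
```

Run:
```python
from h import *
from scipy.spatial.transform import Rotation as R
c=capture("wrist");st=get_state();save(c,"w1.png")
p=np.array(st["position"]);T=R.from_quat(st["ee_rot"]).as_matrix();print(p,T.round(3),st["time_s"])
print("cam in tool",(T.T@(-np.array(c["R"]).T@c["t"]-p)).round(3))
W=world(c);hsv=cv2.cvtColor(c["color"],cv2.COLOR_RGB2HSV)
m=(hsv[...,0]>=40)&(hsv[...,0]<=85)&(hsv[...,1]>90)&(hsv[...,2]>30)&(c["range_z"]>0)
for n,k in(("plate",m&(W[...,2]<.012)),("fin",m&(W[...,2]>.042)&(W[...,2]<.06))):
    if k.sum()<20:print(n,"none");continue
    r=cv2.minAreaRect(W[k][:,:2].astype(np.float32)*1000);print(n,np.round(r[0],1),np.round(r[1],1),round(r[2],1),k.sum(),np.median(W[k][:,2]))
    d=np.r_[np.array(r[0])/1000,0.013]-p;print(" tool delta cm",(T.T@d*100).round(2))
```

```text
[ 0.53733166 -0.38227897  0.21800294] [[-0.969 -0.246 -0.001]
 [-0.246  0.969  0.001]
 [ 0.001  0.001 -1.   ]] 2.75
cam in tool [ 0.067 -0.002 -0.165]
plate [ 585.8 -374.6] [148.2  79.1] 14.2 6639 0.004521047119401787
 tool delta cm [-4.9  -0.48 20.5 ]
fin [ 537.4 -386.9] [38.9 11.1] 14.2 548 0.04825959249328772
 tool delta cm [ 0.1  -0.48 20.5 ]
```

View pics/w1.png

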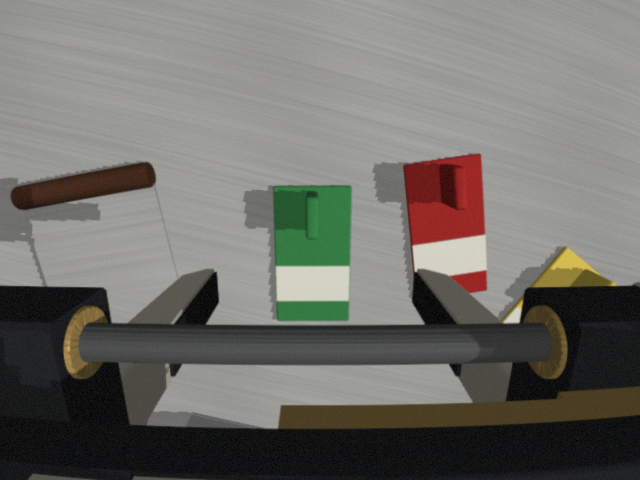

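The wrist view shows the green fin at (313,216), midway between the fingers and aligned with them. The red plate is well clear on the right, so I descend.

Request:
{"op": "servo_tool", "data": {
  "dp": [
    [0.1,-0.5,4],
    [0,0,4.4],
    [0,0,4.4],
    [0,0,4.4],
    [0,0,2.3],
    [0,0,1.0],
    [0,0,0],
    [0,0,0]
  ],
  "rot": [
    [0,0,0],
    [0,0,0],
    [0,0,0],
    [0,0,0],
    [0,0,0],
    [0,0,0],
    [0,0,0],
    [0,0,0]
  ]
}}

```text
time_s: 3.55
position: [0.5388, -0.3879, 0.015]
ee_rot: [-0.124, 0.992, -0.0, 0.001]
wrist_force: [-0.3, -0.7, -0.5]
gripper_width: 1.0
grip_force: 0.0
```

Request:
{"op": "servo_tool", "data": {
  "dp": [
    [0,0,0],
    [0,0,0],
    [0,0,0],
    [0,0,0],
    [0,0,0],
    [0,0,0],
    [0,0,0],
    [0,0,0]
  ],
  "rot": [
    [0,0,0],
    [0,0,0],
    [0,0,0],
    [0,0,0],
    [0,0,0],
    [0,0,0],
    [0,0,0],
    [0,0,0]
  ],
  "hand": 1,
  "force": 50
}}

```text
time_s: 4.35
position: [0.5379, -0.3882, 0.0136]
ee_rot: [-0.124, 0.992, 0.0, -0.0]
wrist_force: [-0.0, 0.8, -0.9]
gripper_width: 0.358
grip_force: 0.0
```

Request:
{"op": "servo_tool", "data": {
  "dp": [
    [0,0,0],
    [0,0,0],
    [0,0,0],
    [0,0,0],
    [0,0,0]
  ],
  "rot": [
    [0,0,0],
    [0,0,0],
    [0,0,0],
    [0,0,0],
    [0,0,0]
  ]
}}

```text
time_s: 4.85
position: [0.5379, -0.3882, 0.0136]
ee_rot: [-0.124, 0.992, 0.0, -0.0]
wrist_force: [0.1, -0.1, -0.3]
gripper_width: 0.123
grip_force: 50.0
```

Request:
{"op": "servo_tool", "data": {
  "dp": [
    [0,0,0],
    [0,0,0],
    [0,0,-1],
    [0,0,-2],
    [0,0,-3],
    [0,0,-3],
    [0,0,-2],
    [0,0,-1]
  ],
  "rot": [
    [0,0,0],
    [0,0,0],
    [0,0,0],
    [0,0,0],
    [0,0,0],
    [0,0,0],
    [0,0,0],
    [0,0,0]
  ]
}}

```text
time_s: 5.65
position: [0.5385, -0.3888, 0.1364]
ee_rot: [-0.124, 0.992, -0.001, 0.001]
wrist_force: [0.8, 0.0, -1.8]
gripper_width: 0.126
grip_force: 50.0
```

Request:
{"op": "servo_tool", "data": {
  "dp": [
    [-0.4,2.5,0],
    [-0.8,4.5,0],
    [-0.8,4.7,0],
    [-0.8,4.7,0],
    [-0.8,4.7,0],
    [-0.8,4.7,0],
    [-0.8,4.7,0],
    [-0.8,4.7,0]
  ],
  "rot": [
    [0,0,0],
    [0,0,0],
    [0,0,0],
    [0,0,0],
    [0,0,0],
    [0,0,0],
    [0,0,0],
    [0,0,0]
  ]
}}

```text
time_s: 6.45
position: [0.509, -0.0305, 0.1336]
ee_rot: [-0.124, 0.992, 0.0, -0.0]
wrist_force: [0.9, 0.6, -1.8]
gripper_width: 0.121
grip_force: 50.0
```

Request:
{"op": "servo_tool", "data": {
  "dp": [
    [-0.8,4.7,0],
    [-0.8,4.7,0],
    [-0.8,4.7,0],
    [-0.8,4.7,0],
    [-0.8,4.7,0],
    [-0.8,4.0,0],
    [-0.4,2.0,0],
    [0,0,0]
  ],
  "rot": [
    [0,0,0],
    [0,0,0],
    [0,0,0],
    [0,0,0],
    [0,0,0.06],
    [0,0,0.09],
    [0,0,0.08],
    [0,0,0.04]
  ]
}}

```text
time_s: 7.25
position: [0.4924, 0.2705, 0.1332]
ee_rot: [0.01, 1.0, 0.001, 0.0]
wrist_force: [-0.7, 0.4, -1.9]
gripper_width: 0.123
grip_force: 50.0
```

Request:
{"op": "servo_tool", "data": {
  "dp": [
    [0,0,1.5],
    [0,0,2.5],
    [0,0,1],
    [0,0,0],
    [0,0,0]
  ],
  "rot": [
    [0,0,0],
    [0,0,0],
    [0,0,0],
    [0,0,0],
    [0,0,0]
  ]
}}

```text
time_s: 7.75
position: [0.4932, 0.2657, 0.084]
ee_rot: [0.011, 1.0, -0.0, -0.0]
wrist_force: [-0.0, 0.4, -0.9]
gripper_width: 0.129
grip_force: 50.0
```

```bash
cat > m.py <<'E'
from h import *
import sys
from scipy.spatial.transform import Rotation as R
st=get_state();p=np.array(st["position"]);T=R.from_quat(st["ee_rot"]).as_matrix();print("p",p.round(4),"yaw",np.degrees(np.arctan2(-T[1,0],-T[0,0])).round(2),"zax",T[:,2].round(4),"t",st["time_s"])
for nm in sys.argv[1:]:
    c=capture(nm);save(c,"%s_%d.png"%(nm,st["time_s"]*100));W=world(c);hsv=cv2.cvtColor(c["color"],cv2.COLOR_RGB2HSV)
    X,Y,Z=W[...,0],W[...,1],W[...,2]
    m=(hsv[...,0]>=40)&(hsv[...,0]<=85)&(hsv[...,1]>90)&(hsv[...,2]>30)&(c["range_z"]>0)&(Y>.1)&(X<.8)
    f=T[:,0]*[-1,-1,0]; u=(W-p)@f; ok=m&(abs(u)<.14)&(abs((W-p)@T[:,1])<.06)
    pl=ok&(Z<p[2]+.01)&(Z>.005)
    if pl.sum()>50:
        A=np.c_[W[pl][:,:2]-p[:2],np.ones(pl.sum())];k=np.linalg.lstsq(A,W[pl][:,2],rcond=None)[0]
        r=cv2.minAreaRect(W[pl][:,:2].astype(np.float32)*1000)
        print(nm,"plate",np.round(r[0],1),np.round(r[1],1),round(r[2],2),"slope deg fwd",np.degrees(k[:2]@f[:2]).round(2),"lat",np.degrees(k[:2]@T[:2,1]).round(2),"z",np.median(W[pl][:,2]).round(4),"u",u[pl].min().round(3),u[pl].max().round(3))
    B=(X>.55)&(X<.85)&(Y>.14)&(Y<.36)&(c["range_z"]>0)&~m
    for a,b in((.006,.02),(.019,.027)):
        k,l,ss,ce=cv2.connectedComponentsWithStats((B&(Z>a)&(Z<b)).astype(np.uint8))
        i=1+ss[1:,4].argmax();q=W[l==i];r=cv2.minAreaRect(q[:,:2].astype(np.float32)*1000)
        print(nm,"holder",a,np.round(r[0],1),np.round(r[1],1),round(r[2],2),len(q),np.median(q[:,2]).round(4))
E
python3 m.py wrist top scene; ls pics
```

```text
p [0.4932 0.2657 0.084 ] yaw -1.3 zax [-2.e-04 -4.e-04 -1.e+00] t 7.75
wrist plate [511.4 264.7] [79.2 85.2] 88.79 slope deg fwd -0.53 lat -0.04 z 0.075 u -0.024 0.061
hold.png
scene0.png
top0.png
w1.png
wrist_775.pngTraceback (most recent call last):
  File "m.py", line 18, in <module>
    i=1+ss[1:,4].argmax();q=W[l==i];r=cv2.minAreaRect(q[:,:2].astype(np.float32)*1000)
        ~~~~~~~~~~~~~~~^^
ValueError: attempt to get argmax of an empty sequence
```

```bash
python3 m.py scene;python3 m.py top
```

```text
p [0.4934 0.266  0.0843] yaw -1.29 zax [ 5.e-04  2.e-04 -1.e+00] t 7.8
scene plate [547.9 262.5] [ 79.9 149.3] 88.88 slope deg fwd -0.19 lat -0.09 z 0.0759 u -0.02 0.129
scene holder 0.006 [695.4 263.8] [133.  209.7] 88.55 1744 0.0115
scene holder 0.019 [695.3 263.4] [111.2 205. ] 88.64 2979 0.0233
p [0.4936 0.2663 0.0845] yaw -1.28 zax [ 1.e-03  5.e-04 -1.e+00] t 7.85
top plate [553.  265.4] [127.2  73.1] 0.36 slope deg fwd -0.16 lat 0.2 z 0.0762 u -0.004 0.123
top holder 0.006 [689.6 220. ] [211.4  54.2] 3.69 725 0.0113
top holder 0.019 [682.3 268.3] [111.9 183.8] 88.29 1691 0.023
```

```bash
ls pics
```

```text
hold.png
scene0.png
scene_780.png
top0.png
top_785.png
w1.png
wrist_775.png
```

The scene camera gives the held marker and the holder in one frame: 112.5 mm still to go forward, 4.6 mm to the left, yaw matching. I correct sideways and come down to about 3 mm over the pile.

Request:
{"op": "servo_tool", "data": {
  "dp": [
    [0,0.45,1.0],
    [0,0,1.5],
    [0,0,1.3],
    [0,0,0.6],
    [0,0,0],
    [0,0,0]
  ],
  "rot": [
    [0,0,0],
    [0,0,0],
    [0,0,0],
    [0,0,0],
    [0,0,0],
    [0,0,0]
  ],
  "force": 60
}}

```text
time_s: 8.5
position: [0.4932, 0.2709, 0.0396]
ee_rot: [0.011, 1.0, -0.0, -0.0]
wrist_force: [0.9, 0.0, -1.1]
gripper_width: 0.123
grip_force: 60.0
```

```bash
python3 m.py scene
python3 - <<'E'
import cv2,glob
f=sorted(glob.glob("pics/scene_*.png"))[-1]
f=max(glob.glob("pics/scene_*.png"),key=lambda s:int(s.split("_")[1][:-4]))
cv2.imwrite("pics/z1.png",cv2.resize(cv2.imread(f)[120:340,380:600],(600,600)))
E
```

```text
p [0.4932 0.2709 0.0396] yaw -1.26 zax [-2.e-04 -2.e-04 -1.e+00] t 8.5
scene plate [547.4 266.6] [ 79.1 147.5] 89.16 slope deg fwd -0.15 lat -0.17 z 0.0313 u -0.019 0.128
scene holder 0.006 [694.8 263. ] [132.8 210.4] 88.72 1737 0.0114
scene holder 0.019 [685.6 263.6] [111.2 185.6] 88.55 2526 0.0232
```

View pics/z1.png

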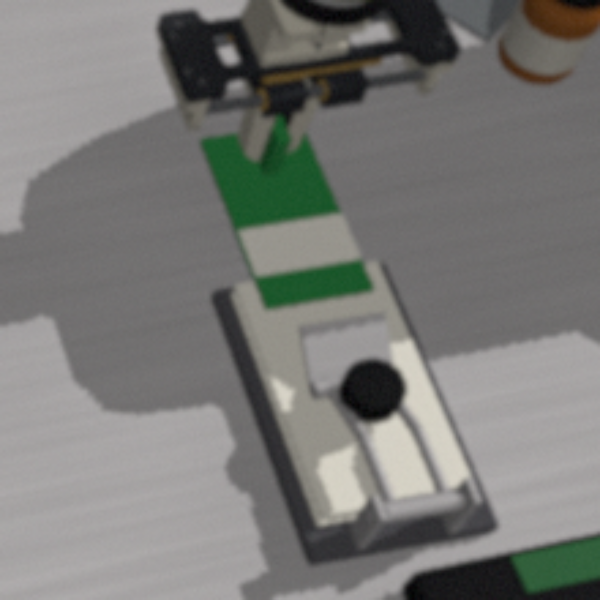

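The picture shows the marker's nose over the near edge of the pile at (315,285), lined up with the lip at (345,345). I push in along tool -x.

Request:
{"op": "servo_tool", "data": {
  "dp": [
    [-0.6,0,0],
    [-0.8,0,0],
    [-0.8,0,0],
    [-0.8,0,0],
    [-0.8,0,0],
    [-0.8,0,0],
    [-0.6,0,0],
    [-0.4,0,0]
  ],
  "rot": [
    [0,0,0],
    [0,0,0],
    [0,0,0],
    [0,0,0],
    [0,0,0],
    [0,0,0],
    [0,0,0],
    [0,0,0]
  ]
}}

```text
time_s: 9.35
position: [0.5483, 0.2694, 0.0391]
ee_rot: [0.011, 1.0, -0.0, -0.001]
wrist_force: [-3.3, -0.3, -4.1]
gripper_width: 0.125
grip_force: 60.0
```

Request:
{"op": "servo_tool", "data": {
  "dp": [
    [-0.6,0,0],
    [-0.8,0,0],
    [-0.8,0,0],
    [-0.8,0,0],
    [-0.8,0,0],
    [-0.8,0,0],
    [-0.6,0,0],
    [0,0,0]
  ],
  "rot": [
    [0,0,0],
    [0,0,0],
    [0,0,0],
    [0,0,0],
    [0,0,0],
    [0,0,0],
    [0,0,0],
    [0,0,0]
  ]
}}

```text
time_s: 10.15
position: [0.6026, 0.2684, 0.0398]
ee_rot: [0.011, 1.0, 0.0, 0.001]
wrist_force: [1.7, -0.8, -3.4]
gripper_width: 0.125
grip_force: 60.0
```

```bash
python3 m.py scene
python3 - <<'E'
import cv2,glob
f=max(glob.glob("pics/scene_*.png"),key=lambda s:int(s.split("_")[1][:-4]))
cv2.imwrite("pics/z2.png",cv2.resize(cv2.imread(f)[120:340,380:600],(600,600)))
E
```

```text
p [0.6026 0.2684 0.0398] yaw -1.28 zax [ 1.8e-03  3.0e-04 -1.0e+00] t 10.15
scene plate [656.1 263.9] [ 78.6 149.1] 88.84 slope deg fwd 0.21 lat 0.32 z 0.0317 u -0.021 0.128
scene holder 0.006 [695.1 264. ] [133.7 210.4] 88.75 1739 0.0114
scene holder 0.019 [684.5 231.7] [ 46.5 183.2] 89.06 1099 0.0232
```

View pics/z2.png

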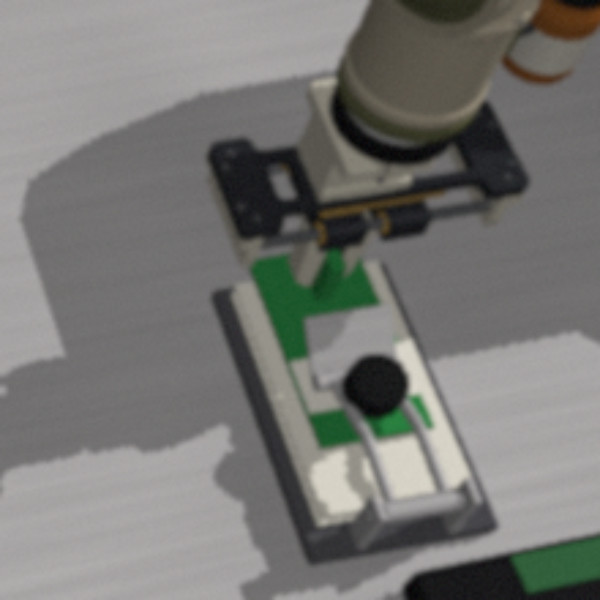

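The bar now sits on the band at (320,380), with the arm lifted evenly. I go 4 mm further, set the marker down, then open.

Request:
{"op": "servo_tool", "data": {
  "dp": [
    [-0.2,0,0],
    [-0.2,0,0],
    [0,0,0.1],
    [0,0,0.1],
    [0,0,0.1],
    [0,0,0]
  ],
  "rot": [
    [0,0,0],
    [0,0,0],
    [0,0,0],
    [0,0,0],
    [0,0,0],
    [0,0,0]
  ]
}}

```text
time_s: 10.8
position: [0.6054, 0.2686, 0.0376]
ee_rot: [0.011, 1.0, 0.0, 0.0]
wrist_force: [-2.3, -1.5, 5.6]
gripper_width: 0.129
grip_force: 60.0
```

Request:
{"op": "servo_tool", "data": {
  "dp": [
    [0,0,0],
    [0,0,0],
    [0,0,0],
    [0,0,0],
    [0,0,0],
    [0,0,0],
    [0,0,0]
  ],
  "rot": [
    [0,0,0],
    [0,0,0],
    [0,0,0],
    [0,0,0],
    [0,0,0],
    [0,0,0],
    [0,0,0]
  ],
  "hand": 0.3
}}

```text
time_s: 11.5
position: [0.6051, 0.2685, 0.0366]
ee_rot: [0.011, 1.0, -0.0, 0.0]
wrist_force: [0.2, 0.3, 0.1]
gripper_width: 0.672
grip_force: 0.0
```

Released; the wrist force is near zero. I rise straight up, back off, and check.

Request:
{"op": "servo_tool", "data": {
  "dp": [
    [0,0,-0.5],
    [0,0,-2],
    [0,0,-3],
    [0,0,-4],
    [0,0,-4],
    [2,0,-2],
    [3,0,0],
    [2,0,0]
  ],
  "rot": [
    [0,0,0],
    [0,0,0],
    [0,0,0],
    [0,0,0],
    [0,0,0],
    [0,0,0],
    [0,0,0],
    [0,0,0]
  ]
}}

```text
time_s: 12.3
position: [0.5337, 0.2701, 0.193]
ee_rot: [0.011, 1.0, 0.001, 0.0]
wrist_force: [-0.7, 0.3, -0.3]
gripper_width: 0.7
grip_force: 0.0
```

Request:
{"op": "servo_tool", "data": {
  "dp": [
    [3,0,0],
    [0,0,0],
    [0,0,0]
  ],
  "rot": [
    [0,0,0],
    [0,0,0],
    [0,0,0]
  ]
}}

```text
time_s: 12.6
position: [0.5051, 0.2709, 0.1923]
ee_rot: [0.011, 1.0, 0.0, 0.0]
wrist_force: [1.2, 0.1, 0.1]
gripper_width: 0.696
grip_force: 0.0
```

Run:
```python
from h import *
c=capture("scene");W=world(c);hsv=cv2.cvtColor(c["color"],cv2.COLOR_RGB2HSV)
m=(hsv[...,0]>=40)&(hsv[...,0]<=85)&(hsv[...,1]>90)&(W[...,1]>.2)&(W[...,1]<.33)&(W[...,0]<.75)&(W[...,0]>.55)
for n,k in(("plate",m&(W[...,2]<.038)),("fin",m&(W[...,2]>.065))):
    q=W[k];r=cv2.minAreaRect(q[:,:2].astype(np.float32)*1000);print(n,np.round(r[0],1),np.round(r[1],1),round(r[2],2),np.median(q[:,2]).round(4))
    if n=="plate":
        A=np.c_[q[:,:2],np.ones(len(q))];print(np.degrees(np.linalg.lstsq(A,q[:,2],rcond=None)[0][:2]))
cv2.imwrite("pics/z3.png",cv2.resize(c["color"][120:340,380:600],(600,600))[...,::-1]);print(get_state()["time_s"],get_state()["position"])
```

```text
plate [659.  264.5] [ 79.  148.9] 88.09 0.0293
[ 0.07042796 -0.06875677]
fin [610.5 265.1] [37.7 13.7] 1.98 0.0723
12.65 [0.50586009 0.27082512 0.19220369]
```

View pics/z3.png

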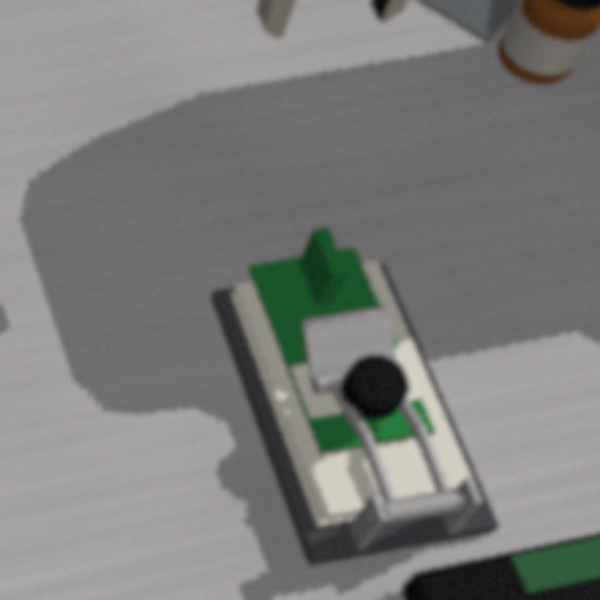

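The marker lies flat (plate top at 29 mm, slope about 0.1°). It sits within about 1 mm of the target, with the bar at (330,375) on the white band and the fin clear at (322,265).

```bash
python3 -c "
from workcell import hand_in
print(hand_in())"
```

```text
the job is handed in; nothing more can be done
None
```

The green marker lies flat on the card pile with the arm's bar on its white band and its fin in the open; the gripper let go and backed off, the red and yellow markers were not touched, and I handed the job in at about 12.7 s.

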